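# Park the tracing carriage and hold the service hatch shut on its gasket

### The job

Close up the service hatch in the bed of the tracing bench: loosen the carriage's clamp lever, slide the carriage with its overhanging head out of the way until its pointer stands at the red park mark, and clamp it again. Then turn the hatch's wing fastener until its slot lines up with the red index lines so that its stud can enter, press the sprung hatch down with the fingers until it is flush on its frame, and finish while still holding it pressed there so that the new gasket beds in. Leave the jar, the wooden case, the ring gauge and the brass specimen where they stand.

Things in the scene. Friction and masses are not known exactly. Their poses are not given: they have to be found in the camera images.
- bed: light grey machine bed, fixed on the table, reaching x -145 to +115 mm and y -220 to +220 mm from its origin on the table; deck 60 mm above the table. x points away from the robot (yaw within 0.15 rad), y along the rail (steel, 40 mm wide, centred at x = +65 mm, top 85 mm up)
- pointer (a point): tip of the red pointer on the near side of the black carriage; axes as the bed's. Saddle 150 mm along the rail, centred on it, top 105 mm above the table. Its light grey traverse head (44 mm wide, 180 mm long, blue strip on top, 112 to 150 mm above the table) is centred 42 mm to the +y side and overhangs the hatch until parked
- park_mark (a point): red T-shaped park mark on the aluminium scale strip on the deck, axes as the bed's; the pointer's tip must stand at it along y (in x they are the same). It is not at the end of the travel: the carriage can overrun it by 20 mm
- head_grip (a point): point on the top face of the traverse head, on its centre line, 30 mm to the robot's side of the rail's centre; the head is 44 mm wide in y and 38 mm tall below this point, free on both sides: a good place to pinch it from above across y and slide the carriage. Axes as the bed's
- carriage (a joint): position of the carriage along the rail in m, growing to the bed's +y; 0.110 is the park mark, travel -0.080 to 0.130. Weight 0.9 to 1.8 kg, about 2.5 N to slide when unclamped; clamped it is held fast
- clamp_grip (a point): point inside the clamp lever's orange handle (round bar 12 mm thick, about 60 mm long, ball at its end, rising 13 degrees outwards), 50 mm from the lever's axis, 135 mm above the table; 24 mm clear below the bar to the saddle's level. Its x axis points level towards the lever's axis
- clamp_axis (a point): point on the upright axis of the clamp lever at the height of clamp_grip; the lever's hub is 24 mm across and tops out 133 mm above the table. It rides on the carriage, 50 mm to the -y side of the pointer and 70 mm from the head's side
- clamp (a joint): angle of the clamp lever in rad, 0 to 1.4; stays where left (0.15 to 0.25 N m). 0: tight, handle pointing to the bed's -x (to the robot); grows counter-clockwise from above, to about the bed's -y at 1.4. A pad grips the rail below about 0.38 and frees it above; tight again means back to near 0
- wing (a point): centre of the top of the fastener's black wing (34 mm long, 9 mm thick, 19 mm tall, on a steel disc 26 mm across, 3 mm high), 22 mm above the hatch's upper face, 85 mm from its hinge line. x lies along the wing and the white slot line on its top, z is the turning axis
- fastener (a joint): angle of the wing in rad, growing counter-clockwise from above; 0 = white slot line in line with the two red index lines on the hatch (along the bed's x). No stop at 0; turns -1.6 to 1.75 (0.03 N m), stays where left. The stud's cross pin enters its key slot only within about 0.18 rad of 0; otherwise the hatch stops about 8 mm too high at the wing
- hatch_edge (a point): middle of the free near edge of the aluminium hatch, on its upper face (hatch 115 mm in x by 160 mm in y, 4 mm thick, hinged along y at its far edge near the rail). Axes as the hatch's: its x in line with the index lines. 66 mm above the table when the hatch is flush, about 77 mm when it is at rest
- hatch (a joint): opening angle of the hatch in rad; 0 = flush on its frame, hard stop. A spring gasket lifts it to about 0.1 at rest; holding it flush takes about 8 N downwards at the wing, and it springs up when let go
- jar: jar with white lid, 60 mm diameter, 90 mm tall, on the table to the left; origin at its underside. Leave alone
- gauge_case: wooden gauge case 90 x 130 x 35 mm on the table to the right; origin at its underside. Leave alone
- ring_gauge: steel ring gauge, 44 mm diameter, 20 mm tall, on the deck right of the hatch; origin at its underside. Leave alone
- specimen: brass roughness specimen 30 x 45 x 12 mm on the deck left of the hatch; origin at its underside. Leave alone

How it is judged:
By the outcome, as a careful person would: the job done as asked, in the order asked, and still so for the second after the job is handed in, while the arm keeps its last pose, push and grip.
It also fails if it takes over 72 s, if anything falls off the work surface, if the arm or the gripper's body presses on something with over 40 N, if the wrist force passes 120 N, or if a joint passes its speed limit or range.

### The arm

A 7-joint arm with a two-finger parallel gripper is mounted at the origin on the work surface. World frame = base frame: x ahead of the robot, y to its left, z up, the work surface at z = 0. Lengths are in m, angles in degrees, forces in N, time in s.
With the tool pointing down it reaches from about 0.425 to 0.925 m from the base axis. Payload 6.8 kg.
Tool frame: the origin (TCP) lies midway between the tips of the shut fingers; the grasp point (between the pads) lies 19 mm behind it (grasp_offset is the z of the grasp point in the tool frame, in m); z points along the fingers, y is the line along which they close (so a half turn about z gives the same grasp; the last joint's range is limited). The gripper opens to 88 mm and grips with 3 to 60 N. Pads are 20 mm wide; open, the fingers measure 115 mm over their backs; the gripper's body (75 mm by 178 mm) begins 61 mm behind the grasp point.
Start: joints at [66.114, 27.33, 1.283, 89.118, -0.659, 63.558, -4.761], TCP at [0.205, -0.643, 0.223] pointing down, gripper open.
Joint ranges: [-169.35, 169.35], [-19.33, 120.38], [-80.79, 83.38], [13.8, 139.57], [-78.32, 258.32], [9.67, 109.79], [-169.56, 169.56]. Speed limits (degrees/s): [136.94, 136.94, 180, 180, 180, 180, 180].

### API

Orientations are given as a 3x3 rotation matrix whose columns are the frame's x, y, z axes.
In Python, from cell import observe, read_camera, camera_info, sign_off, find_in, regions_of, landmark_of, grasp_offset gives the robot as it stands. The module is installed in compiled form; this text tells all that it offers.
- The arm moves only by the tool drive_tool, never from a script. Its argument "rows" is one flat list of numbers, 4 for each row, row after row: the shift along the tool's x, y, z in m, then the turn about the tool's z in rad. A call has 1 to 8 rows; each row shifts and turns the commanded pose from where the row before left it, along the tool's axes as they then stand; what a row does not reach is not made up. A row lasts 1/12 s, in which the tool goes at most 41.7 mm and 7.16 degrees, less where a joint would pass 70% of its speed; a pose out of reach is approached as far as the arm can. A call is refused whole if a number of a shift passes 0.0417 or a number of a turn 0.125, either way. A call with a gripper value outside its range is refused whole. "jaw" is the opening, from 0 (shut) to 1 (fully open), set as the call begins (left out, the last holds). The fingers move at their own pace and stop on an object; "newtons" is the grip in N (left out, the last holds). Time passes only in rows, so rows that do not move let the fingers close. It gives the time, the measured TCP pose, the force, the opening and the grip force at its end, in the units of the state.
- observe(): the state, without advancing time (a new reading comes with each control period).
- read_camera(name): name is "side" or "top" or "wrist"; returns the picture (400x640x3 uint8, red, green, blue); there is no depth.
- camera_info(name): a dict with "fx", "fy", "cx", "cy" (pixels), "camera_from_world" (4x4, takes a point from world to camera coordinates). Camera axes: x right, y up, looking along -z (the intrinsics and any distortion apply to the point x, -y, -z); pixel columns grow to the right and rows downward; lengths in m; the calibration is good to about 2 mm. A picture is of the moment at which its call begins: read the wrist's pose just before it. camera_info takes no time and is no camera call; for the wrist camera it gives the pose at the moment of the call.
- sign_off(): hands the job in; it is judged then, once.
Trained networks look in the newest picture that a camera, given by its name, has taken for a name from the list of things; names that differ only in an ending like _2 or _b are one class to them, and where a whole thing is asked for, a point or a joint stands for the part that bears it (a point fixed in the world has none). Each returns a list of dicts, best first, with "p" (0 to 1); they miss things now and then, are a little off and sometimes report something else, mostly with a low value. They report only what shows in the picture. A call takes as long as a camera call.
- find_in(camera, name): "box" ([left, top, right, bottom] in pixels, round what is visible of it).
- regions_of(camera, name): "pixels" (400x640 bool, what is visible of it) and "box" ([left, top, right, bottom] in pixels, round what is visible of it).
- landmark_of(camera, name): "uv" ([column, row] in pixels: a listed point, or the origin of a listed thing).
The state is a dict: "clock": time; "joints": joint angles; "dq": joint speeds; "tau": joint torques, N m; "eef_pos": TCP position; "orientation": TCP orientation; "ft_force": force on the tool from outside, world axes, zero at the start; "torque": the same for the moment, N m; "grip_width": finger opening in m; "grasp_force": force on a finger pad.
Only numpy, scipy, OpenCV 4.12 (cv2) and the standard library are available. Lean on these libraries where they do the work, as an engineer would, in place of code of your own. Each camera call takes 0.05 s, during which the arm holds its last target. There are 200 camera calls.

## Working session

There is one attempt and no reset: what is moved stays moved. The work goes in short steps, Python scripts to look and compute and a tool call to move; the robot and the scene stay as the last step left them, time stands still between calls to the robot, and variables do not carry over. Pictures are saved under pics/ and viewed, at most 12 in all, crops included, and the job is handed in when it is done.

Besides the shell and the picture viewer there is one more tool, called as a command line: name --argument value ..., lists and objects as JSON in quotes. drive_tool: Moves the arm, as the interface text tells. Its arguments: {"type":"object","properties":{"rows":{"type":"array"},"jaw":{"type":"number"},"newtons":{"type":"number"}},"required":["rows"]}

```bash
mkdir -p pics
cat > h.py <<'E'
import numpy as np, cv2
from cell import *
def proj(cam,P):
    c=camera_info(cam);T=np.array(c["camera_from_world"]);p=T[:3,:3]@np.array(P)+T[:3,3]
    return np.array([c["cx"]+c["fx"]*p[0]/-p[2], c["cy"]+c["fy"]*-p[1]/-p[2]])
def ray(cam,uv):
    c=camera_info(cam);T=np.array(c["camera_from_world"]);R=T[:3,:3]
    d=np.array([(uv[0]-c["cx"])/c["fx"],-(uv[1]-c["cy"])/c["fy"],-1.])
    return -R.T@T[:3,3], R.T@d
def at_z(cam,uv,z):
    o,d=ray(cam,uv);return o+d*(z-o[2])/d[2]
def tri(r):
    A=np.zeros((3,3));b=np.zeros(3)
    for o,d in r:
        d=d/np.linalg.norm(d);M=np.eye(3)-np.outer(d,d);A+=M;b+=M@o
    return np.linalg.solve(A,b)
def save(cam,n):
    im=read_camera(cam);cv2.imwrite(f"pics/{n}.png",im[:,:,::-1]);return im
E
python3 - <<'E'
from h import *
s=observe();print(s["clock"],s["eef_pos"],s["orientation"],s["ft_force"],grasp_offset)
for c in("top","side"):
    save(c,c+"0");i=camera_info(c);print(c,{k:v for k,v in i.items() if k!="camera_from_world"});print(-np.array(i["camera_from_world"])[:3,:3].T@np.array(i["camera_from_world"])[:3,3])
Z=dict(pointer=.06,park_mark=.06,head_grip=.15,clamp_grip=.135,clamp_axis=.135,wing=.097,hatch_edge=.077,bed=0)
for n,z in Z.items():
    rs=[]
    for c in("top","side"):
        l=landmark_of(c,n)
        if l: 
            l=l[0];rs.append(ray(c,l["uv"]));print(n,c,round(l["p"],2),np.round(l["uv"],1),np.round(at_z(c,l["uv"],z),4))
    if len(rs)==2: print("   tri",np.round(tri(rs),4))
E
```

```text
0.0 [ 0.20495848 -0.64251407  0.22170141] [[ 9.52683349e-01  3.03963800e-01 -6.67594769e-04]
 [ 3.03964505e-01 -9.52681903e-01  1.66478566e-03]
 [-1.29970878e-04 -1.78893869e-03 -9.99998391e-01]] [ 0.38965386  0.08568299 -0.36668524] -0.0187
top {'fx': 375.3282979354451, 'fy': 375.3282979354451, 'cx': 315.1163667523339, 'cy': 202.0805121994739}
[ 0.33095383 -0.01148879  1.193979  ]
side {'fx': 426.89004932193563, 'fy': 426.89004932193563, 'cx': 324.71284476047407, 'cy': 198.36595771859658}
[0.4210278  0.77656878 1.02159318]
pointer top 0.74 [343.3 196.8] [ 0.5718 -0.0887  0.06  ]
pointer side 0.93 [311.3 191. ] [ 0.5787 -0.0949  0.06  ]
   tri [ 0.5741 -0.0885  0.066 ]
park_mark top 0.56 [294.4 191.3] [0.5877 0.0627 0.06  ]
park_mark side 0.71 [305.7 231.4] [0.5701 0.0602 0.06  ]
   tri [0.5776 0.0629 0.0663]
head_grip top 0.88 [336.9 183.2] [ 0.5923 -0.0644  0.15  ]
head_grip side 0.88 [301.  178.2] [ 0.6007 -0.0582  0.15  ]
   tri [ 0.5984 -0.065   0.1417]
clamp_grip side 0.45 [316.9 163.7] [ 0.5671 -0.139   0.135 ]
clamp_axis top 0.6 [366.9 178.7] [ 0.6104 -0.1524  0.135 ]
clamp_axis side 0.74 [303.5 161.7] [ 0.6083 -0.1419  0.135 ]
   tri [ 0.6119 -0.1537  0.124 ]
wing top 0.37 [326.  226.5] [ 0.4741 -0.035   0.097 ]
wing side 0.48 [348.6 196.1] [ 0.4619 -0.0565  0.097 ]
   tri [ 0.4657 -0.034   0.1232]
hatch_edge top 0.97 [325.7 238.7] [ 0.4402 -0.0348  0.077 ]
hatch_edge side 0.22 [300.6 159.5] [ 0.6316 -0.2108  0.077 ]
   tri [ 0.506  -0.021   0.2604]
bed top 0.91 [332.  205.8] [ 0.5544 -0.0561  0.    ]
bed side 0.69 [317.1 215.3] [ 0.5547 -0.0509  0.    ]
   tri [ 0.5556 -0.0564 -0.0068]
```

View pics/top0.png

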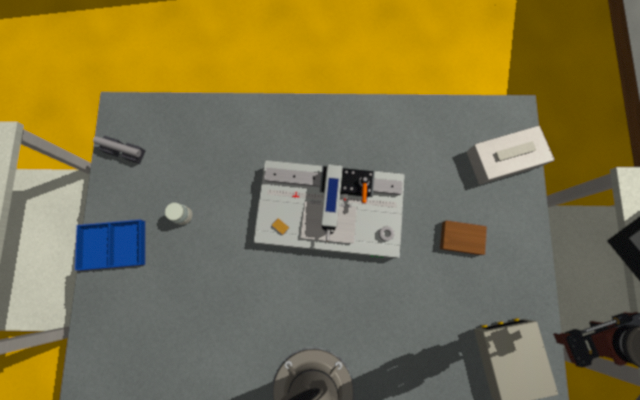

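View pics/side0.png

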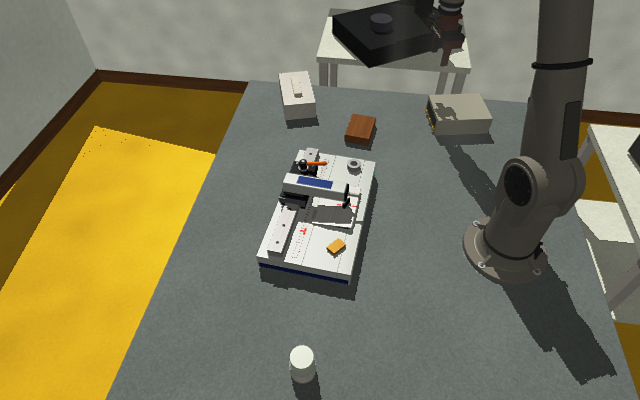

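The top view shows the bed at about (330,210) px, yawed about -0.09 rad. The carriage and blue-striped head sit over the hatch, the orange lever is at (364,188), and the red park T is at (295,194). In the side view the wing is at (347,193). I'll move closer to use the wrist camera.

drive_tool --rows '[0.027,-0.026,-0.008,0,0.027,-0.026,-0.008,0,0.027,-0.026,-0.008,0,0.027,-0.026,-0.008,0,0.027,-0.026,-0.008,0,0.027,-0.026,-0.008,0,0.027,-0.026,-0.008,0,0.027,-0.026,-0.008,0]' --jaw 1

```text
clock: 1.57
eef_pos: [0.3483, -0.3776, 0.2873]
orientation: [[0.953, 0.304, 0.0], [0.304, -0.953, -0.001], [0.0, 0.001, -1.0]]
ft_force: [1.4, 0.2, 0.4]
grip_width: 0.0876
grasp_force: 0.0
```

drive_tool --rows '[0.027,-0.026,-0.008,0,0.027,-0.026,-0.008,0,0.027,-0.026,-0.008,0,0.027,-0.026,-0.008,0,0,0,0,0.1,0,0,0,0.1,0,0,0,0.1,0,0,0,0.1]'

```text
clock: 2.23
eef_pos: [0.4191, -0.2471, 0.3189]
orientation: [[0.995, -0.095, 0.0], [-0.095, -0.995, -0.0], [0.0, 0.0, -1.0]]
ft_force: [-0.6, 0.6, 0.0]
grip_width: 0.0878
grasp_force: 0.0
```

```bash
cat > m.py <<'E'
from h import *
import sys
s=observe();R=np.array(s["orientation"]);print(s["clock"],np.round(s["eef_pos"],4),"yaw",round(np.arctan2(R[1,0],R[0,0]),4),np.round(s["ft_force"],2),s["grip_width"])
Z=dict(pointer=.06,park_mark=.06,head_grip=.15,clamp_grip=.135,clamp_axis=.135,wing=.097,hatch_edge=.077,bed=0)
save("wrist",sys.argv[1])
for n in sys.argv[2:]:
    l=landmark_of("wrist",n)
    if l: l=l[0];print(n,round(l["p"],2),np.round(l["uv"],1),np.round(at_z("wrist",l["uv"],Z[n]),4))
E
python3 m.py w1 pointer park_mark head_grip clamp_grip clamp_axis wing hatch_edge bed
```

```text
2.2333 [ 0.4191 -0.2471  0.3189] yaw -0.0955 [-0.57  0.62  0.01] 0.08777955891166772
pointer 0.59 [178.5  58.3] [ 0.5637 -0.0932  0.06  ]
head_grip 0.86 [87.1 21. ] [ 0.5885 -0.0491  0.15  ]
clamp_grip 0.75 [197.   46.4] [ 0.5609 -0.1422  0.135 ]
wing 0.45 [140.1 148.4] [ 0.4628 -0.0393  0.097 ]
hatch_edge 0.66 [149.6 169.5] [ 0.4331 -0.0335  0.077 ]
bed 0.77 [163.7  72.7] [ 0.5558 -0.0451 -0.    ]
```

View pics/w1.png

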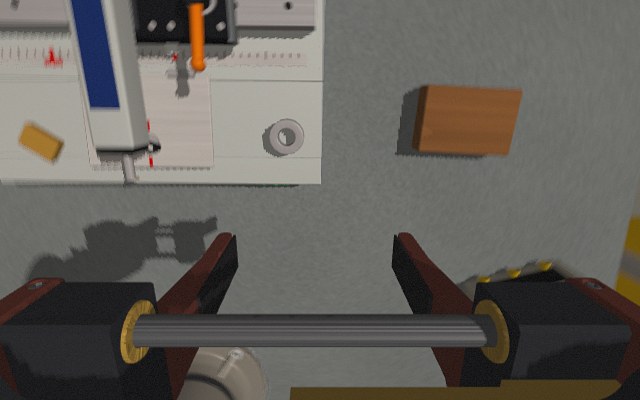

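The wrist image is aligned with the bed. The lever's ball is at (198,67), the wing lies crosswise under the head's end at (140,148), the park T is at (52,57), and the ring gauge is at (285,136). I'll centre on the lever.

drive_tool --rows '[0.01,-0.036,0.005,0,0.01,-0.036,0.005,0,0.01,-0.036,0.005,0,0,0,0,0,0,0,0,0]'

```text
clock: 3.1
eef_pos: [0.4592, -0.1405, 0.3035]
orientation: [[0.996, -0.086, -0.0], [-0.086, -0.996, 0.0], [-0.0, -0.0, -1.0]]
ft_force: [-0.4, -0.2, -0.2]
grip_width: 0.0878
grasp_force: 0.0
```

```bash
python3 m.py w2 pointer park_mark head_grip clamp_grip clamp_axis wing hatch_edge
```

```text
3.1 [ 0.4592 -0.1405  0.3035] yaw -0.0858 [-0.36 -0.21 -0.16] 0.0878111222026957
pointer 0.89 [268.2  85.4] [ 0.5611 -0.0965  0.06  ]
park_mark 0.79 [139.5  82.2] [0.579  0.0567 0.06  ]
head_grip 0.81 [204.7  49.5] [ 0.5922 -0.0559  0.15  ]
clamp_axis 0.67 [307.2  23.1] [ 0.6081 -0.1508  0.135 ]
hatch_edge 0.9 [235.1 193.7] [ 0.4346 -0.039   0.077 ]
```

View pics/w2.png

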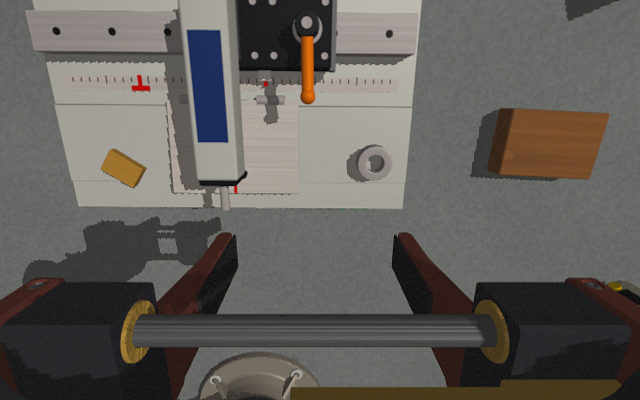

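The hub is at (307,25) and the bar runs from (307,38) to the ball at (308,98). The pointer is at (266,84) and the park T at (140,84). The rail tilts about 0.01 rad in the image, so the bed yaw is about -0.096.

Run:
```python
from h import *
for n,uv,z in(("hub",(307,25),.133),("ball",(308,98),.143),("bar",(307.5,68),.135),("bar0",(307.5,45),.13),("pointer",(265.5,84),.062),("park",(140,86),.06),("gauge",(375,163),.08)):print(n,np.round(at_z("wrist",uv,z),4))
t=np.array([.558,-.1462,.116]);s=observe();print(np.array(s["orientation"]).T@(t-s["eef_pos"]))
```

```text
hub [ 0.6071 -0.1498  0.133 ]
ball [ 0.5417 -0.1445  0.143 ]
bar [ 0.5695 -0.1466  0.135 ]
bar0 [ 0.5905 -0.1486  0.13  ]
pointer [ 0.563  -0.0938  0.062 ]
park [0.5749 0.0579 0.06  ]
gauge [ 0.4586 -0.2181  0.08  ]
[ 0.09929524 -0.00651038  0.18773374]
```

drive_tool --rows '[0.033,-0.002,0.015,0.011,0.033,-0.002,0.015,0,0.033,-0.002,0.015,0,0,0,0.035,0,0,0,0.035,0,0,0,0.035,0,0,0,0.035,0,0,0,0.003,0]' --jaw 0.65

```text
clock: 4.17
eef_pos: [0.5534, -0.1461, 0.1097]
orientation: [[0.995, -0.102, -0.01], [-0.102, -0.995, 0.002], [-0.01, -0.001, -1.0]]
ft_force: [-1.3, 0.0, -0.1]
grip_width: 0.0573
grasp_force: 0.0
```

drive_tool --rows '[0,0,0,0,0,0,0,0,0,0,0,0,0,0,0,0,0,0,0,0,0,0,0,0,0,0,0,0]' --jaw 0 --newtons 25

```text
clock: 4.75
eef_pos: [0.5585, -0.1455, 0.1167]
orientation: [[0.995, -0.101, 0.002], [-0.102, -0.995, 0.001], [0.002, -0.001, -1.0]]
ft_force: [0.3, 4.2, 2.1]
grip_width: 0.0143
grasp_force: 1.7
```

Run:
```python
from h import *
s=observe();R=np.array(s["orientation"]);print(s["clock"],s["eef_pos"],np.arctan2(R[1,0],R[0,0]),s["ft_force"],s["torque"],s["grip_width"],s["grasp_force"])
```

```text
4.75 [ 0.55852947 -0.14546464  0.11667822] -0.10167558540056121 [0.32318978 4.21761464 2.08186299] [ 0.74353298 -0.02169366 -0.02014899] 0.014292084609107827 1.672015506774187
```

drive_tool --rows '[0,0,0,0,0,0,0,0,0.0001,0.005,0,-0.1,0.0002,0.005,0,-0.1,0.0002,0.005,0,-0.1,0.0002,0.005,0,-0.1,0.0002,0.005,0,-0.1,0.0002,0.005,0,-0.1]'

```text
clock: 5.42
eef_pos: [0.565, -0.1751, 0.1166]
orientation: [[0.876, 0.482, 0.003], [0.482, -0.876, 0.0], [0.003, 0.001, -1.0]]
ft_force: [2.8, 2.5, 2.5]
grip_width: 0.0115
grasp_force: 25.0
```

drive_tool --rows '[0.0002,0.005,0,-0.1,0.0002,0.005,0,-0.1,0.0002,0.005,0,-0.1,0,0,0,0,0,0,0,0]'

```text
clock: 5.83
eef_pos: [0.5739, -0.1878, 0.1165]
orientation: [[0.701, 0.714, 0.004], [0.714, -0.701, -0.0], [0.002, 0.003, -1.0]]
ft_force: [4.3, 0.3, 3.6]
grip_width: 0.0115
grasp_force: 25.1
```

```bash
cat > s.py <<'E'
from h import *
s=observe();R=np.array(s["orientation"]);print(s["clock"],np.round(s["eef_pos"],4),"yaw",np.arctan2(R[1,0],R[0,0]).round(4),np.round(s["ft_force"],1),np.round(s["torque"],2),s["grip_width"],s["grasp_force"])
E
python3 s.py
```

```text
5.8333 [ 0.5739 -0.1878  0.1165] yaw 0.7945 [4.3 0.3 3.6] [ 0.04 -1.    0.03] 0.011462658130053628 25.11059247655794
```

drive_tool --rows '[0.004,-0.0032,0,0,0.008,-0.0064,0,0,0.008,-0.0064,0,0,0.008,-0.0064,0,0,0.008,-0.0064,0,0,0.008,-0.0064,0,0,0.008,-0.0064,0,0,0.008,-0.0064,0,0]'

```text
clock: 6.5
eef_pos: [0.5803, -0.112, 0.1165]
orientation: [[0.701, 0.713, 0.002], [0.713, -0.701, -0.003], [-0.001, 0.003, -1.0]]
ft_force: [2.0, -3.9, 5.8]
grip_width: 0.0116
grasp_force: 25.1
```

drive_tool --rows '[0.008,-0.0064,0,0,0.008,-0.0064,0,0,0.008,-0.0064,0,0,0.008,-0.0064,0,0,0.008,-0.0064,0,0,0.008,-0.0064,0,0,0.008,-0.0064,0,0,0.0028,-0.0028,0,0]'

```text
clock: 7.17
eef_pos: [0.5874, -0.0347, 0.1165]
orientation: [[0.7, 0.715, 0.002], [0.715, -0.7, -0.001], [0.001, 0.002, -1.0]]
ft_force: [3.0, -2.6, 4.9]
grip_width: 0.011
grasp_force: 25.2
```

drive_tool --rows '[0,-0.005,0,0.1,0,-0.005,0,0.1,0,-0.005,0,0.1,0,-0.005,0,0.1,0,0,0,0,0,0,0,0]'

```text
clock: 7.67
eef_pos: [0.5761, -0.0182, 0.1165]
orientation: [[0.923, 0.386, 0.004], [0.386, -0.923, 0.001], [0.004, 0.001, -1.0]]
ft_force: [4.5, 2.3, 2.3]
grip_width: 0.0114
grasp_force: 25.1
```

```bash
python3 s.py; python3 m.py w3 pointer park_mark head_grip clamp_axis
python3 - <<'E'
from h import *
import cv2
im=read_camera("top")
for n,z in(("pointer",.06),("park_mark",.06),("clamp_axis",.133),("head_grip",.15)):
    l=landmark_of("top",n)
    if l:print(n,l[0]["p"],l[0]["uv"],at_z("top",l[0]["uv"],z))
a=cv2.imread("pics/w3.png");b=cv2.resize(im[150:270,240:420,::-1],None,fx=2.6,fy=2.6,interpolation=2)
c=np.zeros((600,640,3),np.uint8);c[:280]=a[:280];c[280:280+b.shape[0],:b.shape[1]]=b;cv2.imwrite("pics/c3.png",c)
E
```

```text
7.6667 [ 0.5761 -0.0182  0.1165] yaw 0.396 [4.5 2.3 2.3] [ 0.43 -1.18 -0.17] 0.011421590190597 25.1391493761912
7.6667 [ 0.5761 -0.0182  0.1165] yaw 0.396 [4.46 2.25 2.32] 0.011421590190597
pointer 0.98 [221.1 177.3] [0.5773 0.0541 0.06  ]
park_mark 0.68 [211.9 173.6] [0.5774 0.0608 0.06  ]
head_grip 0.89 [ 76.  130.6] [0.6032 0.0964 0.15  ]
clamp_axis 0.74 [318.4 168. ] [ 6.238e-01 -1.000e-04  1.350e-01]
pointer 0.84 [294.7, 192.5] [0.58386085 0.06166408 0.06      ]
park_mark 0.65 [292.9, 191.8] [0.58602543 0.06728976 0.06      ]
```

View pics/c3.png

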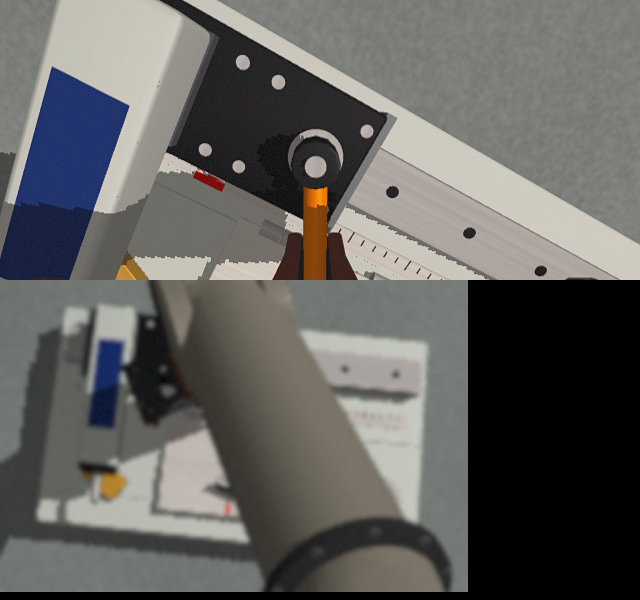

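The red patch at about (208,181) merges the pointer and the mark, so I need to zoom in.

Run:
```python
import cv2
a=cv2.imread("pics/w3.png")[140:230,150:290];b=cv2.imread("pics/w2.png")[60:120,120:300]
import numpy as np
c=np.zeros((600,720,3),np.uint8);c[:360,:560]=cv2.resize(a,None,fx=4,fy=4,interpolation=cv2.INTER_CUBIC);c[360:]=cv2.resize(b,None,fx=4,fy=4,interpolation=cv2.INTER_CUBIC)
cv2.imwrite("pics/z3.png",c)
```

```text
(no output)
```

View pics/z3.png

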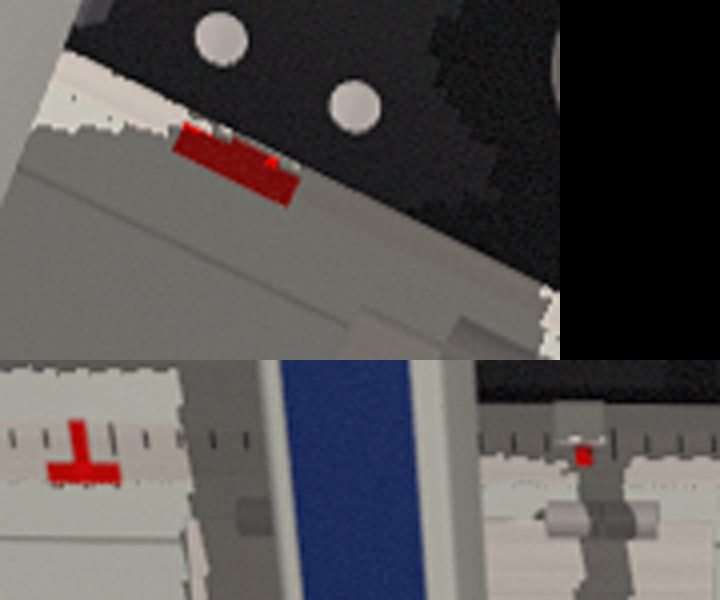

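```bash
python3 - <<'E'
from h import *
y=-.0965;B=np.array([[np.cos(y),np.sin(y)],[-np.sin(y),np.cos(y)]])
cam=-np.array(camera_info("wrist")["camera_from_world"])[:3,:3].T@np.array(camera_info("wrist")["camera_from_world"])[:3,3];print("cam",cam)
f=lambda px,z:1e3*B@at_z("wrist",px,z)[:2]
for n,p in(("bar L",(150+181/4,140+137/4)),("bar R",(150+294/4,140+191/4)),("stem",(150+247/4,140+143/4))):print(n,f(p,.06).round(1))
for z in(.06,.064,.068,.072,.078):print(z,f((150+271/4,140+161/4),z).round(1))
E
python3 - <<'E'
import sys;sys.path.insert(0,'.')
from h import *
# w2 via known pose: relative mount
s=observe();R=np.array(s["orientation"]);T=np.array(camera_info("wrist")["camera_from_world"])
W=np.eye(4);W[:3,:3]=R;W[:3,3]=s["eef_pos"];C=T@W
c,sn=np.cos(-.0858),np.sin(-.0858);W2=np.eye(4);W2[:3,:3]=[[c,sn,0],[sn,-c,0],[0,0,-1]];W2[:3,3]=[.4592,-.1405,.3035]
T2=C@np.linalg.inv(W2);i=camera_info("wrist")
def f(uv,z):
    d=T2[:3,:3].T@np.array([(uv[0]-i["cx"])/i["fx"],-(uv[1]-i["cy"])/i["fy"],-1]);o=-T2[:3,:3].T@T2[:3,3];p=o+d*(z-o[2])/d[2]
    y=-.0965;return 1e3*np.array([[np.cos(y),np.sin(y)],[-np.sin(y),np.cos(y)]])@p[:2]
print("w2 bar",f((139.5,60+113/4),.06),"stem top",f((139.5,60+62/4),.06))
for z in(.06,.064,.068,.072,.078):print(z,f((265.5,60+95/4),z).round(1))
E
```

```text
cam [0.65019962 0.01292427 0.27873764]
bar L [562.8 126.3]
bar R [563.2 104.8]
stem [567.3 115.6]
0.06 [566.3 110.6]
0.064 [567.8 110. ]
0.068 [569.2 109.3]
0.072 [570.7 108.7]
0.078 [572.9 107.7]
w2 bar [563.13744277 117.73988358] stem top [577.59965433 115.55348041]
0.06 [570. -35.]
0.064 [569.8 -35.6]
0.068 [569.6 -36.2]
0.072 [569.4 -36.8]
0.078 [569.2 -37.6]
```

drive_tool --rows '[0.0015,-0.0028,0,0,0.0015,-0.0028,0,0,0,0,0,0,0,0,0,0]'

```text
clock: 8.5
eef_pos: [0.5765, -0.0136, 0.1165]
orientation: [[0.923, 0.385, 0.003], [0.385, -0.923, -0.001], [0.002, 0.002, -1.0]]
ft_force: [5.1, -0.5, 4.9]
grip_width: 0.0112
grasp_force: 25.1
```

```bash
python3 s.py; python3 m.py w4 pointer park_mark clamp_axis
python3 - <<'E'
import cv2,numpy as np
a=cv2.imread("pics/w4.png");cv2.imwrite("pics/z4.png",cv2.resize(a[140:220,160:290],None,fx=6,fy=6,interpolation=cv2.INTER_CUBIC))
E
```

```text
8.5 [ 0.5765 -0.0136  0.1165] yaw 0.3955 [ 5.1 -0.5  4.9] [-0.27 -1.15 -0.19] 0.011151337050715717 25.12300891801715
8.5 [ 0.5765 -0.0136  0.1165] yaw 0.3955 [ 5.06 -0.5   4.86] 0.011151337050715717
pointer 0.62 [220.7 175.3] [0.579  0.0595 0.06  ]
park_mark 0.66 [216.7 178. ] [0.5761 0.0615 0.06  ]
clamp_axis 0.92 [315.5 170.7] [0.6226 0.0056 0.135 ]
```

View pics/z4.png

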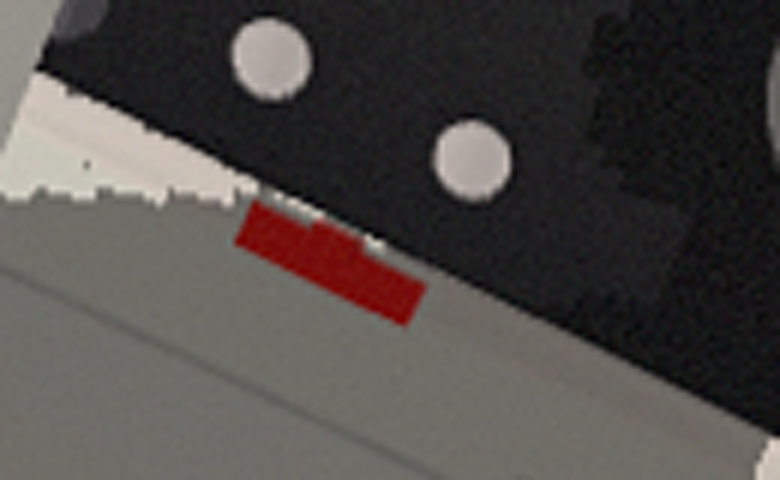

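drive_tool --rows '[0.0006,-0.0014,0,0,0,0,0,0,0,-0.005,0,0.1,0,-0.005,0,0.1,0,-0.005,0,0.1,0,-0.005,0,0.1,0,-0.005,0,0.1,0,-0.001,0,0.02]'

```text
clock: 9.37
eef_pos: [0.573, 0.0121, 0.1165]
orientation: [[0.992, -0.128, 0.005], [-0.128, -0.992, -0.002], [0.006, 0.002, -1.0]]
ft_force: [8.6, -5.5, 2.2]
grip_width: 0.0113
grasp_force: 25.3
```

drive_tool --rows '[0,0,0,0,0,0,0,0]'

```text
clock: 9.53
eef_pos: [0.573, 0.0121, 0.1165]
orientation: [[0.992, -0.124, 0.005], [-0.124, -0.992, -0.002], [0.005, 0.001, -1.0]]
ft_force: [8.1, -3.2, 1.7]
grip_width: 0.0115
grasp_force: 25.2
```

drive_tool --rows '[0,0,0,0,0,0,0,0,0,0,0,0,0,0,-0.03,0,0,0,-0.04,0,-0.02,0,-0.035,0,-0.04,0,-0.01,0,-0.04,0,0,0]' --jaw 0.5

```text
clock: 10.2
eef_pos: [0.4715, 0.0264, 0.233]
orientation: [[0.992, -0.123, 0.004], [-0.123, -0.992, 0.001], [0.004, -0.001, -1.0]]
ft_force: [-0.1, 0.0, 0.1]
grip_width: 0.0443
grasp_force: 0.0
```

```bash
python3 m.py w5 pointer park_mark clamp_axis clamp_grip head_grip wing hatch_edge
python3 - <<'E'
import cv2,numpy as np
a=cv2.imread("pics/w5.png");c=np.zeros((600,800,3),np.uint8)
c[:260,:640]=a[:260];
from h import *
uv=landmark_of("wrist","park_mark")[0]["uv"];x=int(np.clip(uv[0]-40,0,560));y=int(np.clip(uv[1]-25,0,350));print(x,y)
b=cv2.resize(a[y:y+42,x:x+100],None,fx=8,fy=8,interpolation=cv2.INTER_CUBIC);c[264:600]=b;cv2.imwrite("pics/z5.png",c)
E
```

```text
10.2 [0.4715 0.0264 0.233 ] yaw -0.123 [-0.08  0.03  0.06] 0.04425132691103131
pointer 0.73 [267.3  78.7] [0.5687 0.0595 0.06  ]
park_mark 0.7 [267.1  76.8] [0.5746 0.0593 0.06  ]
clamp_grip 0.96 [318.9  68.1] [0.5739 0.0098 0.135 ]
head_grip 0.65 [185.9  38.2] [0.6037 0.0994 0.15  ]
hatch_edge 0.88 [378.5 205.6] [ 0.4392 -0.0378  0.077 ]
227 51
```

View pics/z5.png

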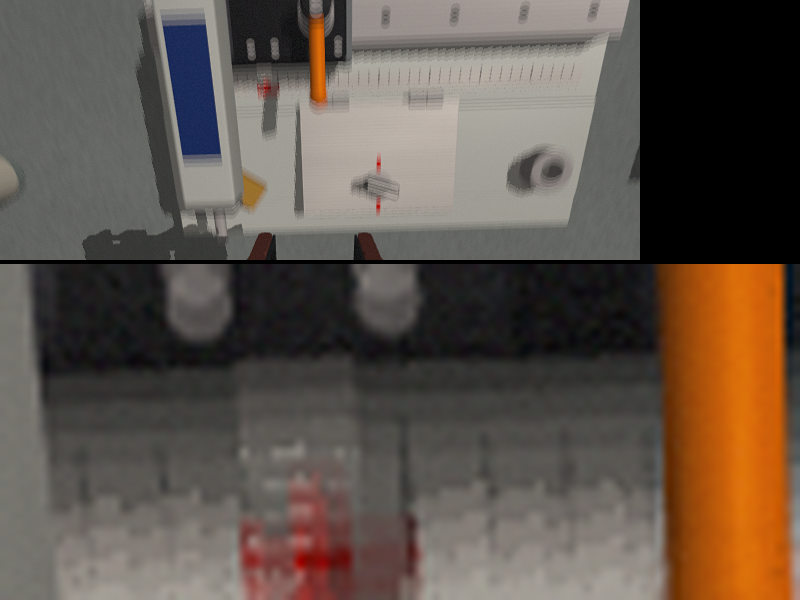

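The image is blurred because the arm was still moving. The wing is now clear at about (378,187). I'll settle with the camera square above the mark.

drive_tool --rows '[0,-0.022,0,-0.026,0,-0.022,0,0,0,0,0,0,0,0,0,0,0,0,0,0]'

```text
clock: 11.07
eef_pos: [0.4763, 0.0687, 0.2303]
orientation: [[0.995, -0.097, -0.001], [-0.097, -0.995, -0.0], [-0.001, 0.0, -1.0]]
ft_force: [0.5, 0.2, -0.2]
grip_width: 0.0441
grasp_force: 0.0
```

```bash
python3 m.py w6 pointer park_mark clamp_axis clamp_grip head_grip wing hatch_edge
python3 - <<'E'
import cv2,numpy as np
a=cv2.imread("pics/w6.png");c=np.zeros((600,800,3),np.uint8)
from h import *
uv=landmark_of("wrist","park_mark")[0]["uv"];x=int(np.clip(uv[0]-50,0,560));y=int(np.clip(uv[1]-22,0,350));print(x,y)
c[:336]=cv2.resize(a[y:y+42,x:x+100],None,fx=8,fy=8,interpolation=cv2.INTER_CUBIC)
uv=landmark_of("wrist","wing")
x,y=(np.array(uv[0]["uv"])-[40,35]).astype(int) if uv else (400,150)
x=int(np.clip(x,0,500));y=int(np.clip(y,0,330));print(x,y)
b=cv2.resize(a[y:y+66,x:x+100],None,fx=4,fy=4,interpolation=cv2.INTER_CUBIC);c[336:,:400]=b;cv2.imwrite("pics/z6.png",c)
E
```

```text
11.0667 [0.4763 0.0687 0.2303] yaw -0.0967 [ 0.54  0.21 -0.15] 0.04413571486913268
pointer 0.82 [312.6  74.8] [0.5805 0.0601 0.06  ]
park_mark 0.76 [315.1  75.3] [0.5798 0.0577 0.06  ]
clamp_axis 0.66 [417.9 209. ] [ 0.459  -0.0191  0.135 ]
clamp_grip 0.74 [374.8  69.5] [0.5743 0.0133 0.135 ]
head_grip 0.59 [251.3  33.6] [0.6047 0.1003 0.15  ]
wing 0.84 [426.  188.3] [ 0.4651 -0.0383  0.097 ]
hatch_edge 0.81 [417.4 211.4] [ 0.4344 -0.0361  0.077 ]
265 53
386 153
```

View pics/z6.png

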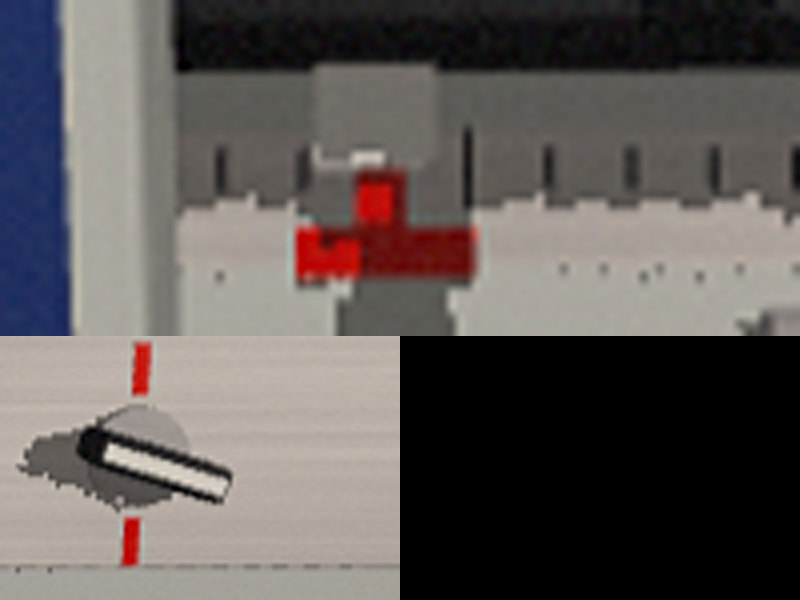

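The pointer is about 1.1 mm to the +y side of the T's centre, which I accept. The lever is straight towards the robot. The wing lies at about 73° to the index lines, so I'll measure that.

Run:
```python
from h import *
y=-.0967
a=at_z("wrist",(386+98/4,153+(447-336)/4),.096);b=at_z("wrist",(386+231/4,153+(492-336)/4),.096)
d=a-b;print(a,b,(a+b)/2,np.linalg.norm(d),"rel",np.arctan2(d[1],d[0])-y)
p=at_z("wrist",(386+142/4,153+(345-336)/4),.077);q=at_z("wrist",(386+131/4,153+(565-336)/4),.075);print("index",p,q,np.arctan2(*(p-q)[1::-1]))
print(observe()["joints"])
```

```text
[ 0.47390252 -0.02342368  0.096     ] [ 0.45946342 -0.05560749  0.096     ] [ 0.46668297 -0.03951558  0.096     ] 0.03527442781113693 rel 1.2457698381459963
index [ 0.49394097 -0.04002173  0.077     ] [ 0.43481226 -0.03794779  0.075     ] -0.03506063557437477
[   5.64330511   10.09475534  -23.75483956  113.04961047    4.79551698
   57.77982099 -115.87467033]
```

drive_tool --rows '[-0.0006,0.036,0.01,0,-0.0006,0.036,0.01,0,-0.0006,0.036,0.01,0,0,0,0.01,0,0,0,0,-0.115,0,0,0,-0.115,0,0,0,-0.115,0,0,0,-0.115]' --jaw 0.5

```text
clock: 12.23
eef_pos: [0.4639, -0.038, 0.1906]
orientation: [[0.933, 0.361, -0.0], [0.361, -0.933, 0.0], [-0.0, -0.0, -1.0]]
ft_force: [-0.6, 0.3, -0.9]
grip_width: 0.0437
grasp_force: 0.0
```

drive_tool --rows '[0,0,0,-0.115,0,0,0,-0.115,0,0,0,-0.115,0,0,0,-0.115,0,0,0,-0.115,0,0,0,-0.115,0,0,0,0,0,0,0,0]'

```text
clock: 12.9
eef_pos: [0.464, -0.038, 0.1907]
orientation: [[0.497, 0.867, 0.0], [0.867, -0.497, 0.0], [0.0, 0.0, -1.0]]
ft_force: [0.5, -0.7, 0.2]
grip_width: 0.0437
grasp_force: 0.0
```

```bash
python3 m.py w7 wing hatch_edge
```

```text
12.9 [ 0.464  -0.038   0.1907] yaw 1.0501 [ 0.47 -0.69  0.22] 0.04372771117794493
wing 0.75 [317.8 200.8] [ 0.4661 -0.0393  0.097 ]
hatch_edge 0.74 [285.9 208.4] [ 0.434  -0.0368  0.077 ]
```

drive_tool --rows '[0,0.0028,0,-0.1,0,0,0.027,0,0,0,0.027,0,0,0,0.027,0,0,0,0.015,0,0,0,0.0115,0,0,0,0,0,0,0,0,0]'

```text
clock: 13.72
eef_pos: [0.4661, -0.0392, 0.0829]
orientation: [[0.406, 0.914, -0.001], [0.914, -0.406, 0.0], [-0.0, -0.001, -1.0]]
ft_force: [0.7, 0.1, 0.9]
grip_width: 0.0438
grasp_force: 0.0
```

drive_tool --rows '[0,0,0,0,0,0,0,0,0,0,0,0,0,0,0,0,0,0,0,0,0,0,0,0,0,0,0,0,0,0,0,0]' --jaw 0 --newtons 12

```text
clock: 14.38
eef_pos: [0.4668, -0.0396, 0.0832]
orientation: [[0.405, 0.914, 0.001], [0.914, -0.405, -0.0], [0.0, 0.001, -1.0]]
ft_force: [2.1, -0.3, -2.0]
grip_width: 0.0096
grasp_force: 11.9
```

```bash
python3 s.py
```

```text
14.3833 [ 0.4668 -0.0396  0.0832] yaw 1.1535 [ 2.1 -0.3 -2. ] [-0.23 -0.46 -0.01] 0.009559971497171733 11.941221097949892
```

drive_tool --rows '[0,0,0,0.115,0,0,0,0.115,0,0,0,0.115,0,0,0,0.115,0,0,0,0.115,0,0,0,0.115,0,0,0,0.115,0,0,0,0.115]'

```text
clock: 15.05
eef_pos: [0.4666, -0.0396, 0.0832]
orientation: [[0.974, 0.226, 0.0], [0.226, -0.974, -0.0], [0.0, 0.0, -1.0]]
ft_force: [1.4, -1.7, -2.0]
grip_width: 0.0091
grasp_force: 11.9
```

drive_tool --rows '[0,0,0,0.115,0,0,0,0.115,0,0,0,0.1,0,0,0,0,0,0,0,0,0,0,0,0]'

```text
clock: 15.55
eef_pos: [0.4665, -0.0396, 0.0832]
orientation: [[0.996, -0.093, 0.0], [-0.093, -0.996, -0.0], [0.0, 0.0, -1.0]]
ft_force: [1.5, -1.5, -1.2]
grip_width: 0.0088
grasp_force: 12.0
```

drive_tool --rows '[0,0,0,0,0,0,0,0,0,0,0,0,0,0,0,0,-0.015,0,-0.03,0,-0.02,0,-0.03,0,-0.02,0,-0.03,0,0,0,0,0]' --jaw 0.5

```text
clock: 16.22
eef_pos: [0.4111, -0.0339, 0.1773]
orientation: [[0.995, -0.096, 0.005], [-0.096, -0.995, -0.001], [0.005, -0.0, -1.0]]
ft_force: [0.0, -0.0, -0.3]
grip_width: 0.0435
grasp_force: 0.0
```

drive_tool --rows '[0,0,0,0,0,0,0,0]'

```text
clock: 16.38
eef_pos: [0.4118, -0.0342, 0.173]
orientation: [[0.995, -0.096, 0.0], [-0.096, -0.995, -0.0], [0.001, 0.0, -1.0]]
ft_force: [0.5, 0.4, 0.2]
grip_width: 0.0436
grasp_force: 0.0
```

```bash
python3 m.py w8 wing hatch_edge pointer park_mark clamp_grip;python3 - <<'E'
import cv2,numpy as np
a=cv2.imread("pics/w8.png");c=np.zeros((600,640,3),np.uint8);c[:270]=a[:270]
from h import *
uv=landmark_of("wrist","wing")
x,y=(np.array(uv[0]["uv"])-[50,35]).astype(int) if uv else (270,150)
x=int(np.clip(x,0,500));y=int(np.clip(y,0,330));print(x,y)
c[280:600,:400]=cv2.resize(a[y:y+80,x:x+100],None,fx=4,fy=4,interpolation=cv2.INTER_CUBIC);cv2.imwrite("pics/z8.png",c)
E
```

```text
16.3833 [ 0.4118 -0.0342  0.173 ] yaw -0.096 [0.53 0.41 0.25] 0.043647635092071764
wing 0.86 [316.9 139.7] [ 0.4639 -0.0407  0.097 ]
hatch_edge 0.77 [313.4 173.4] [ 0.4341 -0.0351  0.077 ]
266 104
```

View pics/z8.png

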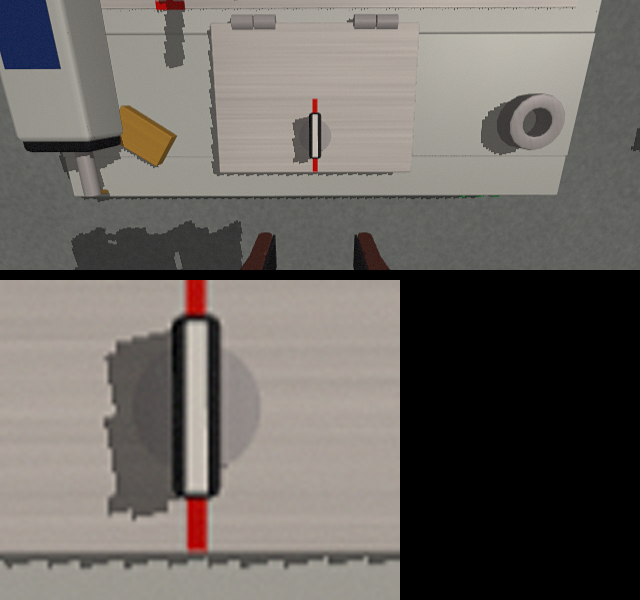

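The slot line is in line with the index lines. Next I'll press the hatch with the open fingers straddling the wing.

drive_tool --rows '[0.028,0,0,0,0.027,0,0.02,0,0,0,0.03,0,0,0,0.03,0,0,0,0.01,0,0,0,0,0,0,0,0,0]'

```text
clock: 17.32
eef_pos: [0.4662, -0.0393, 0.0833]
orientation: [[0.995, -0.096, -0.001], [-0.096, -0.995, 0.0], [-0.001, 0.0, -1.0]]
ft_force: [-0.1, -0.2, 0.4]
grip_width: 0.044
grasp_force: 0.0
```

drive_tool --rows '[0,0,0.003,0,0,0,0.003,0,0,0,0.003,0,0,0,0.003,0,0,0,0.003,0,0,0,0.002,0,0,0,0,0,0,0,0,0]'

```text
clock: 17.98
eef_pos: [0.4665, -0.0394, 0.0666]
orientation: [[0.995, -0.096, 0.0], [-0.096, -0.995, -0.0], [0.0, 0.0, -1.0]]
ft_force: [-1.8, 0.4, 7.7]
grip_width: 0.0442
grasp_force: 3.9
```

```bash
python3 s.py
```

```text
17.9833 [ 0.4665 -0.0394  0.0666] yaw -0.0962 [-1.8  0.4  7.7] [0.08 0.52 0.01] 0.04417195319251422 3.8671440328471363
```

drive_tool --rows '[0,0,0.002,0,0,0,0.001,0,0,0,0,0,0,0,0,0]'

```text
clock: 18.32
eef_pos: [0.4666, -0.0394, 0.0659]
orientation: [[0.995, -0.096, 0.001], [-0.096, -0.995, -0.001], [0.001, 0.001, -1.0]]
ft_force: [-11.5, 1.6, 39.1]
grip_width: 0.0442
grasp_force: 19.6
```

```bash
python3 s.py
```

```text
18.3167 [ 0.4666 -0.0394  0.0659] yaw -0.0965 [-11.5   1.6  39.1] [0.19 2.7  0.01] 0.04416105663219309 19.61534433066845
```

The hatch is on its hard stop and flush. I'll ease the force to a moderate hold.

drive_tool --rows '[0,0,-0.0013,0,0,0,0,0,0,0,0,0,0,0,0,0]'

```text
clock: 18.65
eef_pos: [0.4666, -0.0394, 0.0661]
orientation: [[0.995, -0.096, 0.001], [-0.096, -0.995, -0.0], [0.001, 0.0, -1.0]]
ft_force: [-6.3, 0.7, 24.8]
grip_width: 0.0439
grasp_force: 11.9
```

```bash
python3 s.py; python3 m.py w9 pointer park_mark clamp_grip
python3 - <<'E'
import cv2;a=cv2.imread("pics/w9.png");cv2.imwrite("pics/z9.png",a)
E
```

```text
18.65 [ 0.4666 -0.0394  0.0661] yaw -0.0963 [-6.3  0.7 24.8] [0.13 1.65 0.01] 0.043892999627208 11.872759144753218
18.65 [ 0.4666 -0.0394  0.0661] yaw -0.0963 [-6.32  0.72 24.82] 0.043892999627208
clamp_grip 0.6 [78.8 10.5] [0.5752 0.0121 0.135 ]
```

View pics/z9.png

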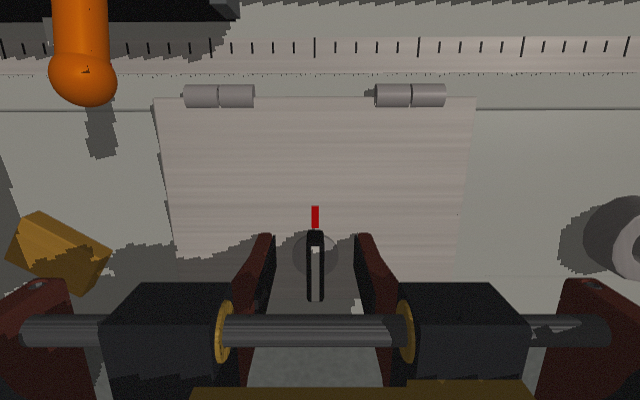

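The fingers straddle the wing at (315,265), the slot is in line with the red index at (315,216), the hatch is flush under about 25 N, and the lever at (80,50) is closed.

```bash
python3 -c "
from cell import *
print(sign_off())"
```

```text
the job is handed in; nothing more can be done
None
```

The job is handed in: carriage parked about 1 mm past the mark and clamped, wing slot lined up with the index lines, and the hatch held flush under about 25 N; the jar, case, ring gauge and specimen were not touched.

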